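# Turn the door sample over into the fitting corner

## Task

The oak door sample leans in the sheet-steel rest with its two hinge recesses hidden against the rest's back. Turn it over and lay it flat on the bench in the steel fitting corner without ever letting it fall over: recesses up, the recessed edge facing away from the long fence, and pushed fully home against both the long fence and the end stop. Leave the barrel bolt, the hasp and the screw tin where they are.

Things in the scene. Friction and masses are not known exactly. Their poses are not given: they have to be found in the camera images.
- door_sample: oak door sample, block 100 x 62 x 22 mm (local x, y, z), about 0.1 kg. Origin: centre of the plain 100 x 62 face; local +z runs through the thickness to the recessed face (up when it lies as wanted). At the start it leans in the rest, recessed face on the rest's back, local +x pointing up along the back, lower end (x = -50) on the foot. It can stand by itself on a 62 x 22 end.
- recess_face (a point): centre of the sample's recessed face, local (0, 0, 22 mm). This face has two pale rectangular hinge recesses, 28 x 22 mm and 2.5 mm deep, centred at local x = -22 and +22 mm, running out through the long edge at local y = -31 mm (the recessed edge)
- plain_edge (a point): middle of the sample's plain long edge, the one that must touch the long fence: local (0, 31, 11 mm)
- foot_end (a point): middle of the sample's lower end at the start, local (-50, 0, 11 mm); this end touches the end stop when the sample lies as wanted
- rest: fixed sheet-steel rest, 44 mm wide (the sample overhangs it about 9 mm each side), base 115 mm deep, 90 mm high. Origin on the bench below the foot of the back. The open side looks to local -x; the back rises towards +x, 30 degrees from vertical. The foot is square to the back and has no lip in front of the sample.
- corner: fixed L of two steel bars 14 mm wide, 10 mm high. Origin: inner corner at bench level. Long fence: inner face on local y = 0, runs 138 mm to local -x. End stop: inner face on local x = 0, runs 55 mm to local +y. Home, the sample's centre is at local (-50, 31 mm), long side along the fence, recessed edge to +y, its local x pointing to the corner's -x.
- barrel_bolt: bystander: black barrel bolt, 100 x 30 mm and 31 mm high, lying loose; origin under its middle
- hasp: bystander: zinc-plated slotted hasp, 110 x 36 mm and 8 mm high, lying loose; origin under its middle
- screw_tin: bystander: closed steel screw tin, 52 mm across, 50 mm high, standing loose; origin under its middle
There are look-alikes about, which are no part of the job. Of the things shaped like the door_sample, the wooden one is meant.

How it is judged (in metres and radians):
At the end, for the whole second after the job is handed in: The sample lies flat on the bench (within 4 degrees), recessed face up, its plain long edge within 4 mm of the long fence and parallel to it within 3.4 degrees, its end within 4 mm of the end stop, so the recessed edge faces away from the fence; at rest and released (angle between door_sample's own z axis and vertical below 0.07 rad and height (world z) of recess_face between 0.018 and 0.026 m and y of plain_edge in the frame of corner between -0.003 and 0.004 m and x of foot_end in the frame of corner between -0.004 and 0.003 m and y of recess_face in the frame of corner above 0.02 m and angle between the x axis of door_sample and the x axis of corner, either way round below 0.06 rad and linear speed of door_sample below 0.02 m/s); the robot touches nothing.
It fails at once if the sample is let fall over (it turns faster than 10 rad/s) (angular speed of door_sample above 10 rad/s).
It fails at once if the barrel bolt, hasp or screw tin is moved more than 25 mm (distance of any of barrel_bolt, hasp, screw_tin from where it was at the start of the episode above 0.025 m).
It also fails if it takes over 67 s, if anything falls off the work surface, if the arm or the gripper's body presses on something with over 40 N, if the wrist force passes 120 N, or if a joint passes its speed limit or range.

## Robot

A 6-joint arm with a two-finger parallel gripper is mounted at the origin on the work surface. World frame = base frame: x ahead of the robot, y to its left, z up, the work surface at z = 0. Lengths are in mm, angles in rad, forces in N, time in s.
With the tool pointing down it reaches from about 350 to 775 mm from the base axis. Payload 7.3 kg.
Tool frame: the origin (TCP) lies midway between the tips of the shut fingers; the grasp point (between the pads) lies 19 mm behind it; z points along the fingers, y is the line along which they close (so a half turn about z gives the same grasp; the last joint's range is limited). The gripper opens to 92 mm and grips with 3 to 60 N. Pads are 19 mm wide; open, the fingers measure 130 mm over their backs; the gripper's body (75 mm by 190 mm) begins 47 mm behind the grasp point.
Start: joints at [-1.352, 0.342, 1.524, -0, 1.275, -0.146], TCP at [187.323, -490.464, 226.741] pointing down, gripper open.
Joint ranges: [-2.53, 2.53], [-0.77, 2.02], [0.04, 2.7], [-1, 4.14], [0.28, 2.66], [-3.11, 3.11]. Speed limits (rad/s): [2.57, 2.57, 3.14, 3.14, 3.14, 3.14].

## Interface

Orientations are given as [roll, pitch, yaw] about the fixed x, y, z axes, in that order (R = Rz(yaw) Ry(pitch) Rx(roll)).
In Python, from plant import * gives the robot as it stands.
- The arm moves only by the tool step_arm, never from a script. Its argument "deltas" is one flat list of numbers, 5 for each row, row after row: the shift along the world's x, y, z in mm, then the turn about the world's z in degrees, then the finger opening in mm, from 0 to 91.8. In form: [tx, ty, tz, turn, gripper, tx, ty, tz, turn, gripper, ...]. A call has exactly 10 rows; each row shifts and turns the commanded pose from where the row before left it; what a row does not reach is not made up. A row lasts 1/8 s, in which the tool goes at most 62.5 mm and 10.7 degrees, less where a joint would pass 70% of its speed; a pose out of reach is approached as far as the arm can. A call is refused whole if a number of a shift passes 62.5 or a number of a turn 10.7, either way. A call with a gripper value outside its range is refused whole. The fingers move at their own pace and stop on an object; the grip force is fixed at half the most. Time passes only in rows, so rows that do not move let the fingers close, or fill a call up. It gives the time, the measured TCP pose, the force, the opening and the grip force at its end, in the units of the state.
- get_obs(): the state, without advancing time (a new reading comes with each control period).
- capture(name): name is "scene" or "top" or "wrist"; returns the picture (480x640x3 uint8, red, green, blue); there is no depth.
- camera_params(name): a dict with "mtx" (3x3 intrinsics, pixels), "rvec" (rotation vector, rad) and "tvec" (3), from world to camera coordinates, as OpenCV has them. Camera axes: x right, y down, z forward; pixel columns grow to the right and rows downward; lengths in mm; the calibration is good to about 2 mm. A picture is of the moment at which its call begins: read the wrist's pose just before it. camera_params takes no time and is no camera call; for the wrist camera it gives the pose at the moment of the call.
- close_job(): hands the job in; it is judged then, once.
The state is a dict: "time": time; "joint_positions": joint angles; "dq": joint speeds; "tau": joint torques, N m; "tool_pos": TCP position; "tcp_rot": TCP orientation; "contact_force": force on the tool from outside, world axes, zero at the start; "moment": the same for the moment, N m; "grip_width": finger opening in mm; "finger_force": force on a finger pad.
Only numpy, scipy, OpenCV 4.12 (cv2) and the standard library are available. Lean on these libraries where they do the work, as an engineer would, in place of code of your own. Each camera call takes 0.05 s, during which the arm holds its last target. There are 200 camera calls.

## Working session

There is one attempt and no reset: what is moved stays moved. The work goes in short steps, Python scripts to look and compute and a tool call to move; the robot and the scene stay as the last step left them, time stands still between calls to the robot, and variables do not carry over. Pictures are saved under pics/ and viewed, at most 10 in all, crops included, and the job is handed in when it is done.

Besides the shell and the picture viewer there is one more tool, called after ">>>" as name(argument=value, ...) on one line, values as JSON. step_arm: Moves the arm, as the interface text tells. Its arguments: {"type":"object","properties":{"deltas":{"type":"array","items":{"type":"number"}}},"required":["deltas"]}

```bash
mkdir -p pics; ls; python3 - <<'E'
from plant import *
import cv2,numpy as np
for n in ("scene","top"):
    cv2.imwrite(f"pics/{n}0.png",capture(n)[:,:,::-1])
    p=camera_params(n); R=cv2.Rodrigues(np.array(p["rvec"],float))[0]; print(n,np.array(p["mtx"]).round(1).tolist(),(-R.T@np.array(p["tvec"]).ravel()).round(0),R[2].round(2))
print(get_obs())
E
```

```text
pics
scene [[517.7, 0.0, 317.2], [0.0, 517.7, 245.0], [0.0, 0.0, 1.0]] [1070.  228.  725.] [-0.56 -0.3  -0.77]
top [[501.5, 0.0, 321.6], [0.0, 501.5, 234.1], [0.0, 0.0, 1.0]] [454.  -6. 717.] [ 0.18 -0.03 -0.98]
{'time': 0.1, 'joint_positions': array([-1.35198424e+00,  3.42660588e-01,  1.52492542e+00, -4.04204711e-05,
        1.27542624e+00, -1.45985034e-01]), 'dq': array([-0.00142493, -0.00190851, -0.00105668, -0.00030018, -0.00189204,
       -0.00169946]), 'tau': array([ 1.60264401e-03, -4.32004130e+01, -2.44694245e+01,  7.18266447e-02,
        5.25573897e-02, -6.37243056e-05]), 'tool_pos': array([ 187.23305344, -490.07636674,  226.10918746]), 'tcp_rot': array([-3.14018253e+00, -1.68262647e-04,  3.64808794e-01]), 'contact_force': array([-0.15236028, -0.1803219 , -0.51947711]), 'moment': array([ 0.0180494 ,  0.02599522, -0.05704642]), 'finger_force': 0.0, 'grip_width': 91.67152680636782}
```

View pics/scene0.png

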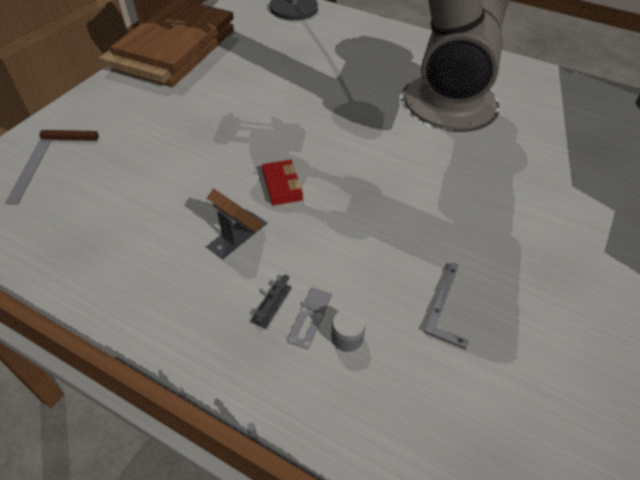

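View pics/top0.png

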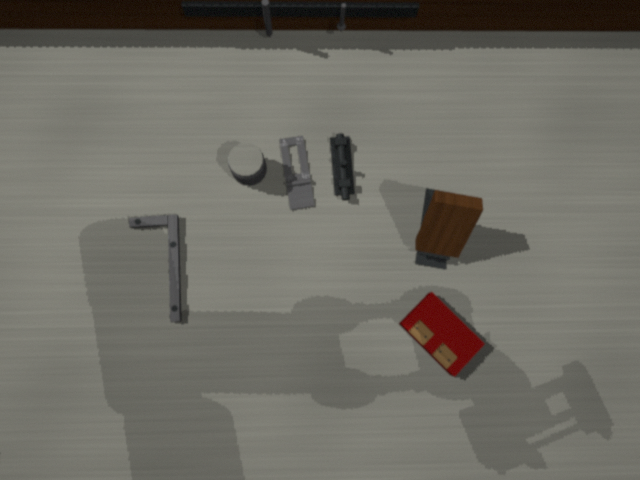

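```bash
python3 - <<'E'
import cv2,numpy as np
t=cv2.imread("pics/top0.png"); s=cv2.imread("pics/scene0.png")
def c(im,x,y,w,h,k): return cv2.resize(im[y:y+h,x:x+w],None,fx=k,fy=k,interpolation=cv2.INTER_CUBIC)
a=c(t,400,180,100,100,4); b=c(t,110,200,100,130,4)[:520]
d=c(s,190,175,100,100,4); e=c(s,400,250,100,100,4)
L=np.vstack([np.hstack([a[:300],])])
cv2.imwrite("pics/c1.png",cv2.convertScaleAbs(np.hstack([a,d]),alpha=1.5,beta=20))
cv2.imwrite("pics/c2.png",cv2.convertScaleAbs(np.hstack([b,np.vstack([e,np.zeros((120,400,3),np.uint8)])]),alpha=1.3,beta=10))
E
```

```text
(no output)
```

View pics/c1.png

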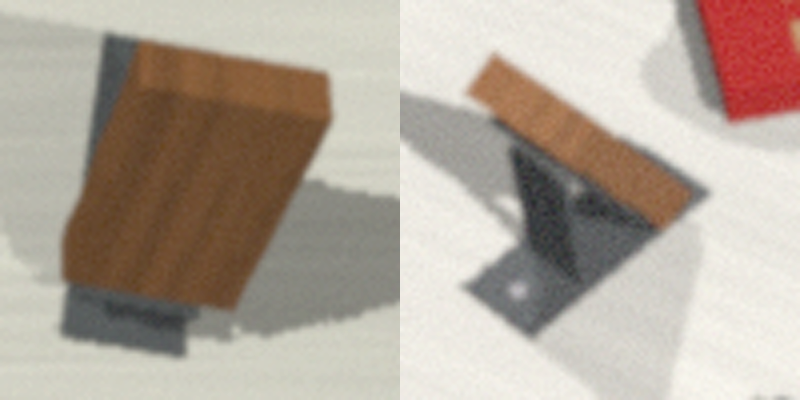

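View pics/c2.png

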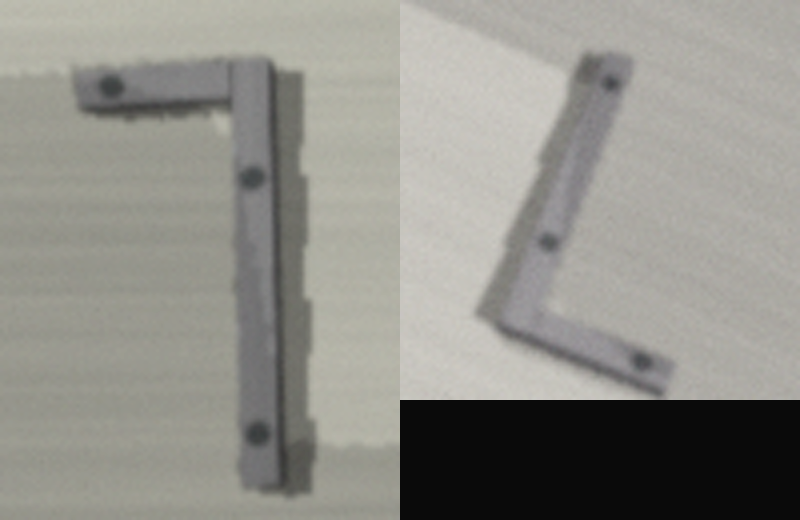

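```bash
cat > h.py <<'E'
import numpy as np,cv2
from plant import camera_params
from scipy.optimize import least_squares
P={n:camera_params(n) for n in("top","scene")}
def proj(n,X):
    p=P[n]; return cv2.projectPoints(np.array(X,float),np.array(p["rvec"],float),np.array(p["tvec"],float),np.array(p["mtx"],float),None)[0][:,0]
O={"top":(400,180),"scene":(190,175)}
def Rz(a): c,s=np.cos(a),np.sin(a); return np.array([[c,-s,0],[s,c,0],[0,0,1]])
def fit(f,obs,x0):
    r=lambda q: np.concatenate([(proj(n,f(q,l))-u).ravel() for n,l,u in obs])
    s=least_squares(r,x0,loss="soft_l1"); return s.x,r(s.x)
# tilted sample: local (x,y,z)-> rest axes; tilt t from vertical
def samp(q,l):
    t=q[4]; A=np.array([[np.sin(t),0,np.cos(t)],[0,-1,0],[np.cos(t),0,-np.sin(t)]]).T
    return np.array(l)@(Rz(q[3])@A).T+q[:3]
def flat(q,l): return np.array(l)@Rz(q[2]).T+[q[0],q[1],0]
E
python3 - <<'E'
from h import *
def sc(n,o,a): return n,np.array(a,float)/4+o
T=(400,180);S=(190-100,175)
tl=[[50,-31,22],[50,31,22],[50,-31,0],[50,31,0],[-50,-31,0],[-50,31,0]]
tu=np.array([[135,40],[327,73],[135,90],[331,117],[62,280],[235,310]])/4+T
# scene: right in scene = +y world = sample -y
sl=[[50,-31,0],[50,-31,22],[50,31,22],[50,31,0]]
su=np.array([[690,190],[660,230],[467,92],[490,52]])/4+S
g=lambda q,l: samp([*q,np.radians(30)],l)
q,r=fit(g,[("top",tl,tu),("scene",sl,su)],[450,-130,60,0]); print("sample",q[:3].round(1),np.degrees(q[3]),r.round(1))
q2,r=fit(samp,[("top",tl,tu),("scene",sl,su)],[*q,.5]); print("sample",q2[:3].round(1),np.degrees(q2[3:]),r.round(1))
# rest base corners: local x from -a to 115-a
bl=lambda a:[[-a,22,0],[-a,-22,0],[115-a,22,0]]
f=lambda q,l: flat(q[:3],np.array(l)+[-q[3],0,0])
q3,r=fit(f,[("top",[[0,22,0],[0,-22,0],[115,22,0]],np.array([[62,335],[185,357],[105,35]])/4+T),("scene",[[0,22,0],[115,22,0],[115,-22,0]],np.array([[710,190],[530,338],[462,288]])/4+S)],[q[0],q[1],0,0]); print("base front",f(q3,[[0,0,0]]).round(1),np.degrees(q3[2]),r.round(1))
cl=[[0,0,10],[14,-14,10],[-138,0,10],[-138,-14,10],[0,55,10],[14,55,10]]
cu=np.array([[231,101],[270,58],[242,487],[280,485],[80,105],[72,68]])/4+(110,200)
cs=[[0,0,10],[14,-14,10],[-138,0,10],[-138,-14,10],[0,55,10],[14,55,10]]
csu=np.array([[545,300],[502,320],[632,60],[587,53],[675,362],[664,387]])/4+(300,250)
for o in ([("top",cl,cu)],[("scene",cs,csu)],[("top",cl,cu),("scene",cs,csu)]):
    q4,r=fit(flat,o,[500,200,0]); print("corner",q4[:2].round(1),np.degrees(q4[2]),r.round(1))
for a in([[245,162]],[[297,173]],[[343,166]]):
    p=P["top"];R=cv2.Rodrigues(np.array(p["rvec"],float))[0];d=R.T@np.linalg.inv(p["mtx"])@[*a[0],1];c=-R.T@np.array(p["tvec"]).ravel();print((c-d*c[2]/d[2]).round())
E
```

```text
sample [ 577.2 -193.3   60.1] -26649.399740269568 [ -0.3   0.3  -1.   -0.6   0.1  -0.2  -0.5   0.6  -0.6   1.1  -0.6   0.3
 -23.9 -17.5 -23.8 -16.4  -1.7   1.   -0.2   0.3]
sample [ 577.4 -193.4   59.6] [-26649.39931521     29.16144763] [ -0.3   0.4  -1.   -0.5   0.1   0.1  -0.5   0.9  -0.5   0.5  -0.7  -0.3
 -23.8 -17.5 -23.8 -16.6  -1.7   0.9  -0.1   0.2]
base front [[ 536.8 -183.8    0. ]] -10.004468456908343 [-0.1  0.6 -0.8  0.1 -1.  -0.2 -1.2 -0.3 -0.5 -0.3 -0.6 -0.2]
corner [600.4 192.6] 723.5992656469363 [ 0.2 -1.   0.1 -0.5 -0.5  0.3  0.2  0.1 -1.   0.6  0.9  0.3]
corner [601.7 196.3] 4.46550646520032 [-1.1  1.7 -1.4  0.4 -0.3 -0.5  3.1 -1.5  0.3 -0.7  0.9  0.3]
corner [600.8 194.1] 4.040578809495393 [-0.9 -1.4 -1.1 -0.9 -0.8 -0.1 -0.1 -0.4 -2.1  0.6 -0.3  0.2 -2.2  0.7
 -2.6 -0.7 -0.8 -1.2  2.7 -2.2 -0.9 -1.5 -0.5 -0.5]
[696.  86.   0.]
[679.   8.   0.]
[689. -60.   0.]
```

```bash
python3 - <<'E'
from h import *
T=(400,180);S=(90,175)
tl=[[50,-31,22],[50,31,22],[50,-31,0],[50,31,0],[-50,-31,0],[-50,31,0]]
tu=np.array([[135,40],[327,73],[135,90],[331,117],[62,280],[235,310]])/4+T
sl=[[-50,-31,0],[-50,-31,22],[50,31,22],[50,31,0]]
su=np.array([[690,190],[660,230],[467,92],[490,52]])/4+S
g=lambda q,l: samp([*q,np.radians(30)],l)
for o in ([("top",tl,tu)],[("top",tl,tu),("scene",sl,su)]):
    q,r=fit(g,o,[577,-193,60,-.16]); print("sample",q[:3].round(1),np.degrees(q[3]),r.round(1))
R=Rz(q[3]);t=np.radians(30)
print("centre",g(q,[[0,0,11]]).round(1),"x20",g(q,[[20,0,11]]).round(1),"bottom",g(q,[[-50,0,22],[-50,0,0]]).round(1))
b=g(q,[[-50,0,22]])[0]; s=(90-b[2])/np.cos(t); print("edge",b+s*(R@[np.sin(t),0,np.cos(t)]))
E
```

```text
sample [ 577.8 -194.4   58.5] -9.58689853584453 [ 0.3  0.1 -0.6 -0.7  0.7 -0.4 -0.1  0.4 -0.1  0.7 -0.3 -0. ]
sample [ 577.1 -193.4   61.2] -9.706556991702087 [ 0.1  0.  -0.5 -0.7  0.5 -0.4 -0.   0.6 -0.4  0.8 -0.4  0.3 -0.2 -0.1
  0.6 -0.1 -1.9  0.4 -0.3 -0.3]
centre [[ 586.5 -195.    55.7]] x20 [[ 596.4 -196.7   73.1]] bottom [[ 571.3 -192.4    6.9]
 [ 552.5 -189.2   17.9]]
edge [ 618.52692006 -200.47182416   90.        ]
```

>>> step_arm(deltas=[45,32.7,0,-3.4,91.8,45,32.7,0,-3.4,91.8,45,32.7,0,-3.4,91.8,45,32.7,0,-3.4,91.8,45,32.7,0,-3.4,91.8,45,32.7,0,-3.4,91.8,45,32.7,0,-3.4,91.8,45,32.7,0,-3.4,91.8,46.7,32.5,-30,-3.4,91.8,0,0,-30,0,91.8])

```text
time: 1.35
tool_pos: [595.1, -194.3, 166.0]
tcp_rot: [-3.141, -0.001, -0.165]
contact_force: [0.6, 0.1, -0.6]
grip_width: 91.6
finger_force: 0.0
```

>>> step_arm(deltas=[-1,-2,-30,-0.2,91.8,0,0,-30,0,91.8,0,0,-30,0,91.8,0,0,-15,0,91.8,0,0,-11,0,91.8,0,0,0,0,91.8,0,0,0,0,70,0,0,0,0,55,0,0,0,0,55,0,0,0,0,55])

```text
time: 2.6
tool_pos: [592.1, -198.7, 52.3]
tcp_rot: [-3.141, -0.001, -0.173]
contact_force: [0.2, 3.5, 4.9]
grip_width: 61.6
finger_force: 29.9
```

```bash
python3 - <<'E'
from plant import *
import cv2,numpy as np
o=get_obs();print(o["tool_pos"],o["contact_force"],o["grip_width"],o["finger_force"])
a=capture("scene")[120:320,140:340,::-1];b=capture("top")[120:320,380:580,::-1]
cv2.imwrite("pics/g1.png",cv2.resize(np.hstack([a,b]),None,fx=2,fy=2))
E
```

```text
[ 592.12661904 -198.72874742   52.26286905] [0.19885602 3.49478149 4.94487758] 61.61001893898146 29.911206293703003
```

View pics/g1.png

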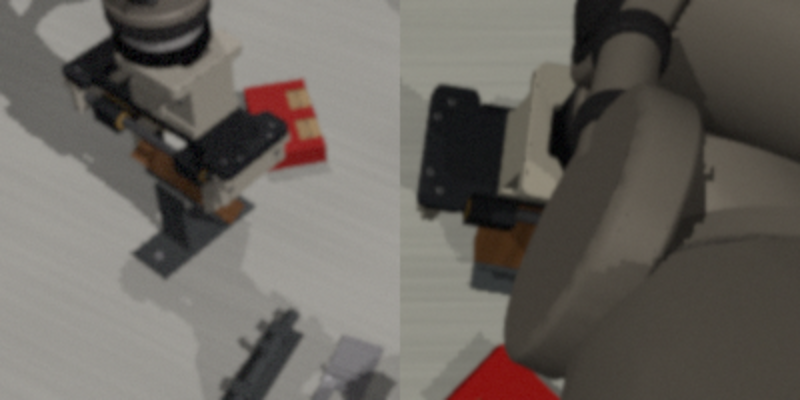

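>>> step_arm(deltas=[0,0,10,0,55,0,0,20,0,55,0,0,25,0,55,0,0,30,0,55,0,0,25,0,55,18,-3,0,0,55,22,-3.8,0,0,55,22,-3.8,0,0,55,20,-3.4,0,0,55,0,0,0,0,55])

```text
time: 3.95
tool_pos: [674.0, -213.8, 160.9]
tcp_rot: [3.141, 0.001, -0.173]
contact_force: [0.2, -0.7, -2.4]
grip_width: 61.8
finger_force: 29.9
```

```bash
python3 - <<'E'
from plant import *
import cv2,numpy as np
o=get_obs();print(o["tool_pos"],o["contact_force"],o["moment"],o["grip_width"])
a=capture("scene")[80:320,120:400,::-1];b=capture("wrist")[:,:,::-1]
cv2.imwrite("pics/g2.png",np.hstack([cv2.resize(a,(467,400)),cv2.resize(b,(330,400))]))
E
```

```text
[ 673.98379869 -213.80429558  160.8937296 ] [ 0.2490068  -0.65677894 -2.43024031] [0.05192092 0.04265203 0.06441221] 61.81933420925991
```

View pics/g2.png

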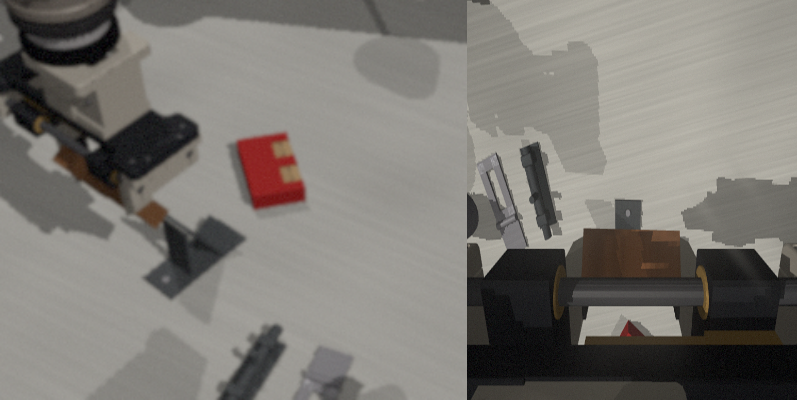

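>>> step_arm(deltas=[0,0,-12,0,55,0,0,-18,0,55,0,0,-17,0,55,-9.1,1.55,0,0,55,-9.1,1.55,0,0,55,-6.1,1,3.9,0,55,-6.1,1,3.5,0,55,-6.8,1.15,2.5,0,55,-6.8,1.15,1.6,0,55,0,0,0,0,55])

```text
time: 5.3
tool_pos: [630.8, -205.8, 127.3]
tcp_rot: [3.142, -0.005, -0.173]
contact_force: [5.7, 0.6, -4.7]
grip_width: 61.9
finger_force: 30.0
```

>>> step_arm(deltas=[-7.1,1.2,0.3,0,55,-7.1,1.2,0,0,55,-6.9,1.2,-1.3,0,55,-6.9,1.2,-2.1,0,55,-6.4,1.1,-3,0,55,-6,1,-3.9,0,55,-5.5,0.95,-4.6,0,55,-4.9,0.85,-5.3,0,55,0,0,0,0,55,0,0,0,0,55])

```text
time: 6.55
tool_pos: [578.5, -197.1, 105.7]
tcp_rot: [-3.141, 0.001, -0.173]
contact_force: [0.6, -1.1, 1.8]
grip_width: 61.5
finger_force: 30.0
```

```bash
python3 - <<'E'
from plant import *
import cv2,numpy as np
o=get_obs();print(o["tool_pos"],o["contact_force"],o["moment"],o["grip_width"])
a=capture("scene")[80:280,120:350,::-1];b=capture("wrist")[:,:,::-1]
cv2.imwrite("pics/g3.png",np.hstack([cv2.resize(a,(460,400)),cv2.resize(b,(330,400))]))
E
```

```text
[ 578.54271259 -197.12122582  105.74770413] [ 0.58385343 -1.14921548  1.82696983] [-0.04677232 -0.23652849  0.04378788] 61.54733976838191
```

View pics/g3.png

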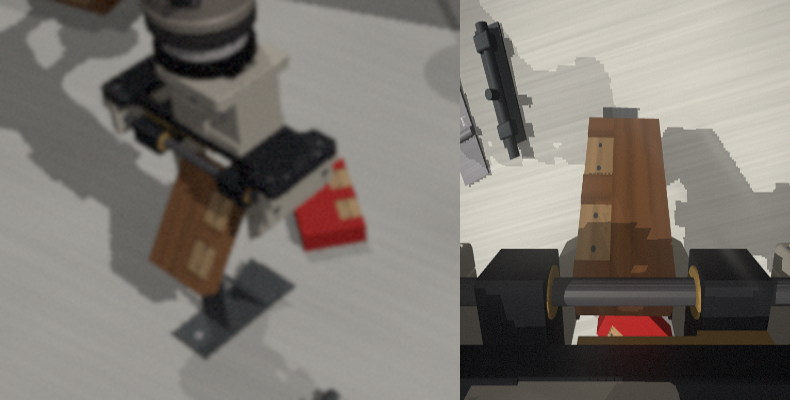

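>>> step_arm(deltas=[-4,0.7,-5.7,0,55,-3.3,0.6,-6.4,0,55,-2.4,0.4,-6.8,0,55,-1.6,0.3,-7.2,0,55,0,0,0,0,55,0,0,15,0,55,0,0,25,0,55,0,0,25,0,55,0,0,20,0,55,0,0,0,0,55])

```text
time: 7.9
tool_pos: [568.1, -195.4, 167.1]
tcp_rot: [3.141, -0.003, -0.173]
contact_force: [0.6, -0.2, -1.7]
grip_width: 61.3
finger_force: 30.0
```

```bash
python3 - <<'E'
from plant import *
import cv2,numpy as np
o=get_obs();print(o["tool_pos"],o["contact_force"],o["moment"],o["grip_width"])
a=capture("scene")[80:280,120:350,::-1];b=capture("wrist")[:,:,::-1]
cv2.imwrite("pics/g4.png",np.hstack([cv2.resize(a,(460,400)),cv2.resize(b,(330,400))]))
E
```

```text
[ 568.14886443 -195.42288721  167.11043654] [ 0.59040788 -0.21944165 -1.67699329] [0.00048143 0.08273275 0.04210446] 61.33456241843123
```

View pics/g4.png

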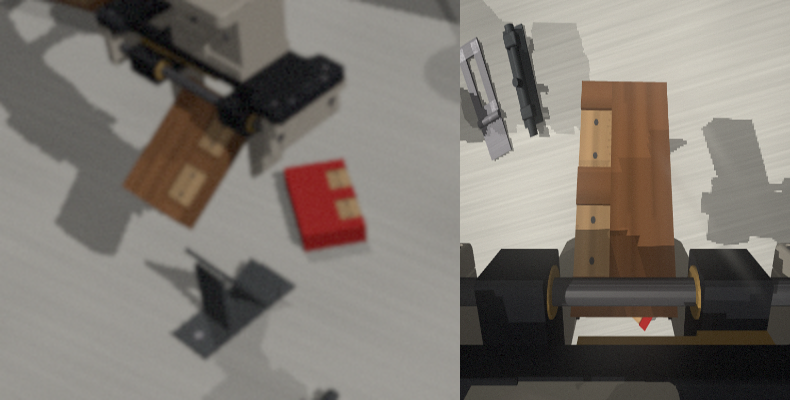

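>>> step_arm(deltas=[-5,30,0,1.4,55,-5,50,0,1.5,55,-5,54,0,1.5,55,-5,54,0,1.5,55,-5,54,0,1.5,55,-5,54,0,1.5,55,-5,54,0,1.5,55,-5,50,-10,1.5,55,-5,30,-20,1.5,55,-1,18,-20,0.5,55])

```text
time: 9.25
tool_pos: [520.4, 254.1, 113.3]
tcp_rot: [3.141, 0.002, 0.072]
contact_force: [0.6, 0.4, -1.7]
grip_width: 60.9
finger_force: 30.0
```

```bash
python3 - <<'E'
from plant import *
import cv2,numpy as np
cv2.imwrite("pics/g5.png",cv2.resize(capture("top")[180:400,50:320,::-1],None,fx=2.8,fy=2.8,interpolation=cv2.INTER_CUBIC))
o=get_obs();print(o["tool_pos"],o["tcp_rot"],o["contact_force"],o["moment"],o["grip_width"])
E
```

```text
[519.07171248 254.90072875 110.48626854] [3.14085692 0.00614306 0.07200094] [-1.35220286  0.80482046 -3.18555357] [ 0.00799242  0.12135161 -0.04711819] 61.65091699496317
```

>>> step_arm(deltas=[10,-13,0,0,55,15,-20,0,0,55,14.6,-19.6,0,0,55,0,0,-20,0,55,0,0,-25,0,55,0,0,-20,0,55,0,0,-10,0,55,0,0,-8,0,55,0,0,0,0,55,0,0,0,0,55])

```text
time: 10.55
tool_pos: [561.7, 200.2, 32.8]
tcp_rot: [-3.142, -0.001, 0.07]
contact_force: [0.1, 0.1, -1.3]
grip_width: 61.7
finger_force: 30.0
```

>>> step_arm(deltas=[-2,1,-8,0,55,0,0,-5,0,55,0,0,-4,0,55,0,0,-3,0,55,0,0,-2,0,55,0,0,-2,0,55,0,0,-1,0,55,0,0,-1,0,55,0,0,0,0,55,0,0,0,0,55])

```text
time: 11.8
tool_pos: [559.2, 201.3, 6.3]
tcp_rot: [3.142, -0.0, 0.07]
contact_force: [-3.3, 0.7, 5.2]
grip_width: 61.4
finger_force: 30.0
```

```bash
python3 - <<'E'
from plant import *
import cv2,numpy as np
o=get_obs();print(o["tool_pos"],o["tcp_rot"],o["contact_force"],o["moment"],o["grip_width"])
a=capture("scene")[200:380,370:520,::-1];b=capture("wrist")[:,:,::-1]
cv2.imwrite("pics/g6.png",np.hstack([cv2.resize(a,(417,500)),cv2.resize(b,(380,500))]))
E
```

```text
[559.19655444 201.26867366   6.28319133] [ 3.14154998e+00 -1.07141393e-04  6.99163037e-02] [-3.32158829  0.68347021  5.22964915] [-0.06909384  0.27189124 -0.0176245 ] 61.37268942701408
```

View pics/g6.png

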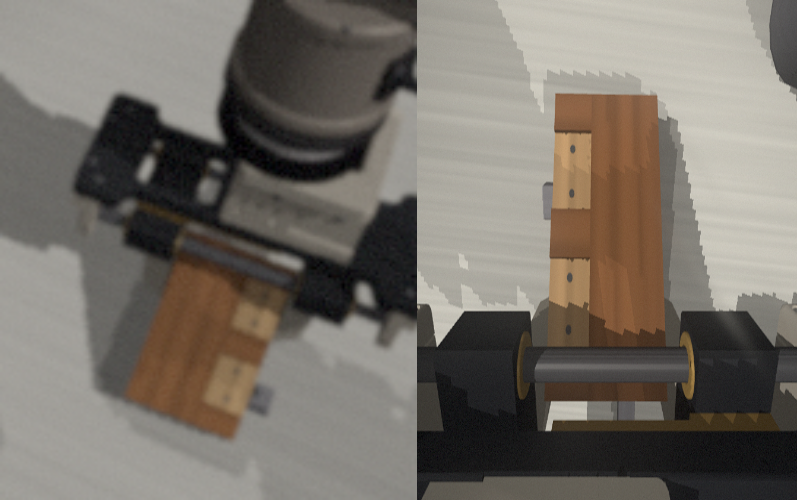

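>>> step_arm(deltas=[0,0,-1,0,55,0,0,-1,0,55,0,0,-1,0,55,0,0,-1,0,55,0,0,0,0,55,0,0,0,0,55,0,0,0,0,55,0,0,0,0,55,0,0,0,0,55,0,0,0,0,55])

```text
time: 13.15
tool_pos: [559.3, 201.2, 2.1]
tcp_rot: [3.142, -0.0, 0.07]
contact_force: [-1.8, -0.2, 4.1]
grip_width: 61.5
finger_force: 30.0
```

>>> step_arm(deltas=[0,0,0,0,61,0,0,0,0,62,0,0,0,0,63,0,0,0,0,65,0,0,0,0,68,0,0,3,0,70,0,0,4,0,70,0,0,4,0,70,0,0,0,0,70,0,0,0,0,70])

```text
time: 14.4
tool_pos: [559.2, 201.2, 13.1]
tcp_rot: [3.142, -0.0, 0.07]
contact_force: [0.2, 0.0, 0.3]
grip_width: 69.9
finger_force: 0.0
```

```bash
python3 - <<'E'
from plant import *
import cv2,numpy as np
o=get_obs();print(o["tool_pos"],o["contact_force"],o["grip_width"])
# wrist: wood mask quadrilateral -> backproject onto plane z=32
im=capture("wrist");p=camera_params("wrist")
h=cv2.cvtColor(im,cv2.COLOR_RGB2HSV);m=((h[...,0]<20)&(h[...,1]>90)&(h[...,2]>60)).astype(np.uint8)
m[300:]=0
c=max(cv2.findContours(cv2.morphologyEx(m,cv2.MORPH_CLOSE,np.ones((7,7))),0,2)[0],key=cv2.contourArea)[:,0]
R=cv2.Rodrigues(np.array(p["rvec"],float))[0];C=-R.T@np.array(p["tvec"],float).ravel()
k=cv2.approxPolyDP(c,6,True)[:,0]
for z in (32,):
  for u in k:
    d=R.T@np.linalg.inv(p["mtx"])@[*u,1]; w=(C+d*(z-C[2])/d[2])
    a=np.radians(4.04);v=w[:2]-[600.8,194.1];print(u,w.round(1),"local",round(v[0]*np.cos(a)+v[1]*np.sin(a),1),round(-v[0]*np.sin(a)+v[1]*np.cos(a),1))
E
```

```text
[559.166158   201.19870791  13.1228641 ] [0.19969091 0.01993364 0.26581042] 69.89283577132686
[406 110] [643.8 175.7  32. ] local 41.6 -21.4
[230 110] [639.5 237.   32. ] local 41.6 40.1
[244 299] [566.8 231.2  32. ] local -31.3 39.4
[394 298] [571.6 170.4  32. ] local -30.8 -21.6
```

>>> step_arm(deltas=[9,0.6,0.5,0,70,9,0.7,0.5,0,70,0,0,0,0,70,0,0,0,0,62,0,0,0,0,55,0,0,0,0,55,0,0,0,0,55,0,0,10,0,55,0,0,15,0,55,0,0,0,0,55])

```text
time: 15.7
tool_pos: [578.6, 202.8, 41.3]
tcp_rot: [-3.141, -0.004, 0.07]
contact_force: [0.2, -0.7, -1.0]
grip_width: 61.7
finger_force: 30.0
```

>>> step_arm(deltas=[-15,14,0,0,55,-20,20,0,0,55,-15,14.3,0,0,55,0,0,-8,0,55,0,0,-10,0,55,0,0,-8,0,55,0,0,-4,0,55,0,0,-3,0,55,0,0,-2,0,55,0,0,0,0,55])

```text
time: 16.95
tool_pos: [527.3, 250.8, 4.2]
tcp_rot: [3.142, -0.0, 0.07]
contact_force: [0.7, -0.0, -2.1]
grip_width: 61.5
finger_force: 30.0
```

>>> step_arm(deltas=[0,0,-1,0,55,0,0,-0.7,0,55,0,0,0,0,55,0,0,0,0,61,0,0,0,0,62,0,0,0,0,63,0,0,0,0,66,0,0,0,0,70,0,0,0,0,72,0,0,0,0,72])

```text
time: 18.2
tool_pos: [527.2, 250.8, 2.3]
tcp_rot: [3.141, 0.0, 0.07]
contact_force: [-0.3, -0.1, -0.6]
grip_width: 71.8
finger_force: 0.0
```

```bash
cat > w.py <<'E'
from plant import *
import cv2,numpy as np
def loc(w):
    a=np.radians(4.04);v=np.array(w[:2])-[600.8,194.1];return np.round([v[0]*np.cos(a)+v[1]*np.sin(a),-v[0]*np.sin(a)+v[1]*np.cos(a)],1)
def quad(name,z=22,roi=None):
    im=capture(name);p=camera_params(name)
    h=cv2.cvtColor(im,cv2.COLOR_RGB2HSV);m=((h[...,0]<20)&(h[...,1]>90)&(h[...,2]>50)).astype(np.uint8)
    if name=="wrist": m[300:]=0
    if name=="top": m[:190]=0; m[:,:60]=0; m[:,250:]=0; m[330:]=0
    c=max(cv2.findContours(cv2.morphologyEx(m,cv2.MORPH_CLOSE,np.ones((7,7))),0,2)[0],key=cv2.contourArea)[:,0]
    R=cv2.Rodrigues(np.array(p["rvec"],float))[0];C=-R.T@np.array(p["tvec"],float).ravel()
    for u in cv2.approxPolyDP(c,5,True)[:,0]:
        d=R.T@np.linalg.inv(p["mtx"])@[*u,1]; w=C+d*(z-C[2])/d[2]; print(name,u,w.round(1),loc(w))
E
python3 - <<'E'
from w import *
o=get_obs();print(o["tool_pos"],loc(o["tool_pos"]),o["contact_force"],o["grip_width"])
quad("wrist")
E
```

```text
[527.18862575 250.8158108    2.31840869] [-69.4  61.8] [-0.29705223 -0.14665882 -0.58754656] 71.77606278106305
wrist [233 160] [590.5 285.4  22. ] [-3.9 91.8]
wrist [242 299] [535.2 281.5  22. ] [-59.3  91.8]
wrist [393 299] [539.5 220.6  22. ] [-59.3  30.7]
wrist [402 160] [594.8 224.5  22. ] [-3.9 30.8]
```

>>> step_arm(deltas=[0,0,10,0,75,0,0,15,0,75,0,0,18,0,75,0,0,0,0,75,5.7,28.5,0,0,30,5.7,28.6,0,0,0,0,0,0,0,0,0,0,-15,0,0,0,0,-15,0,0,0,0,-9,0,0])

```text
time: 19.5
tool_pos: [540.2, 308.4, 8.4]
tcp_rot: [-3.14, -0.004, 0.069]
contact_force: [-4.2, 1.9, 32.4]
grip_width: 19.7
finger_force: 12.5
```

>>> step_arm(deltas=[0,0,10,0,20,0,0,10,0,20,0,0,10,0,20,0,0,0,0,20,0,0,0,0,0,0,0,0,0,0,0,0,0,0,0,0,0,0,0,0,0,0,0,0,0,0,0,0,0,0])

```text
time: 20.75
tool_pos: [538.6, 307.9, 36.4]
tcp_rot: [3.142, -0.0, 0.07]
contact_force: [0.3, 0.8, 0.1]
grip_width: 0.2
finger_force: 0.0
```

```bash
python3 - <<'E'
from w import *
o=get_obs();print(o["tool_pos"],loc(o["tool_pos"]),o["contact_force"],o["grip_width"],o["finger_force"])
a=capture("scene")[200:380,400:560,::-1];b=capture("wrist")[:,:,::-1]
cv2.imwrite("pics/g7.png",np.hstack([cv2.resize(a,(400,450)),cv2.resize(b,(400,450))]))
quad("wrist")
E
```

```text
[538.62520551 307.91135567  36.3945842 ] [-54.  117.9] [0.29685754 0.83049596 0.145069  ] 0.22214764440367496 0.0
wrist [508 188] [594.1 223.4  22. ] [-4.7 29.7]
wrist [485 180] [597.  234.7  22. ] [-1.  40.8]
wrist [393 181] [593.5 276.6  22. ] [-1.4 82.8]
wrist [392 188] [590.3 276.7  22. ] [-4.7 83.1]
wrist [369 182] [592.3 287.5  22. ] [-1.9 93.8]
wrist [366 296] [535.  282.6  22. ] [-59.4  93. ]
wrist [493 299] [537.8 218.5  22. ] [-61.1  28.8]
```

View pics/g7.png

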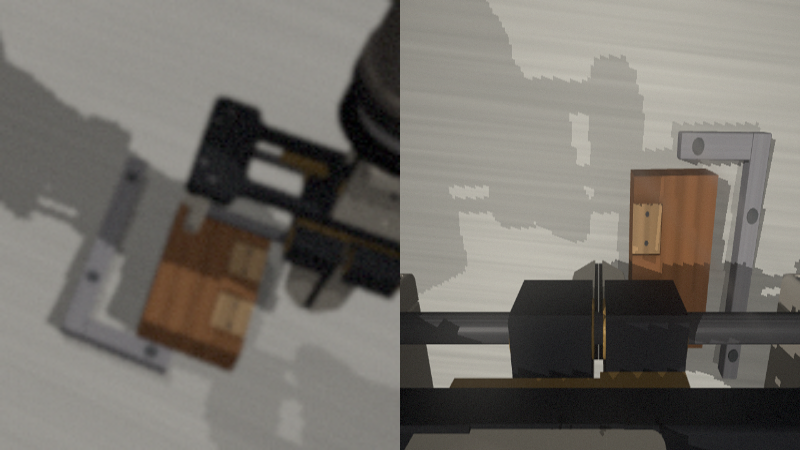

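>>> step_arm(deltas=[0,0,-6,0,0,0,0,-8,0,0,0,0,-8,0,0,0,0,-6,0,0,0,0,-3,0,0,0,0,0,0,0,0.2,-3,0,0,0,0.2,-3,0,0,0,0.2,-3,0,0,0,0,0,0,0,0])

```text
time: 22.15
tool_pos: [539.3, 298.6, 5.5]
tcp_rot: [3.142, -0.0, 0.069]
contact_force: [-0.6, 0.1, 0.4]
grip_width: 0.4
finger_force: 0.0
```

>>> step_arm(deltas=[0.2,-3,0,0,0,0.2,-3,0,0,0,0.2,-3,0,0,0,0.2,-3,0,0,0,0.2,-3,0,0,0,0.2,-3,0,0,0,0.2,-2,0,0,0,0.2,-2,0,0,0,0,0,0,0,0,0,0,0,0,0])

```text
time: 23.4
tool_pos: [540.7, 276.7, 5.3]
tcp_rot: [3.141, 0.0, 0.07]
contact_force: [-0.3, -0.3, -0.1]
grip_width: 0.2
finger_force: 0.1
```

```bash
python3 - <<'E'
from w import *
o=get_obs();print(o["tool_pos"],loc(o["tool_pos"]),o["contact_force"],o["moment"])
quad("wrist");quad("top")
E
```

```text
[540.74641683 276.6803021    5.25806429] [-54.1  86.6] [-0.29177388 -0.27509571 -0.10017952] [ 0.08184529  0.00221199 -0.03549132]
wrist [358 192] [595.  264.7  22. ] [-0.8 70.9]
wrist [354 288] [555.4 262.3  22. ] [-40.5  71.2]
wrist [360 298] [551.1 259.4  22. ] [-45.   68.6]
wrist [508 299] [554.9 198.3  22. ] [-45.5   7.4]
wrist [523 203] [595.3 201.5  22. ] [-5.   7.8]
wrist [492 192] [598.6 214.2  22. ] [-0.8 20.2]
top [158 227] [594.  202.8  22. ] [-6.2  9.2]
top [156 283] [515.6 202.   22. ] [-84.5  13.8]
top [118 282] [517.5 253.7  22. ] [-78.9  65.3]
top [116 301] [491.7 254.8  22. ] [-104.6   68.2]
top [160 299] [493.7 195.5  22. ] [-106.7    9. ]
```

>>> step_arm(deltas=[0.1,-1.5,0,0,0,0.1,-1.5,0,0,0,0.1,-1.5,0,0,0,0.1,-1,0,0,0,0.1,-0.5,0,0,0,0,-0.4,0,0,0,0,-0.3,0,0,0,0,-0.3,0,0,0,0,0,0,0,0,0,0,0,0,0])

```text
time: 24.75
tool_pos: [541.3, 269.9, 5.4]
tcp_rot: [3.141, 0.0, 0.07]
contact_force: [-0.6, -0.0, 0.3]
grip_width: 0.3
finger_force: 0.3
```

>>> step_arm(deltas=[0,-0.5,0,0,0,0,-0.5,0,0,0,0,-0.5,0,0,0,0,0,0,0,0,0,0,0,0,0,0,0,0,0,0,0,0,0,0,0,0,0,0,0,0,0,0,0,0,0,0,0,0,0,0])

```text
time: 26.0
tool_pos: [541.6, 268.7, 5.6]
tcp_rot: [-3.141, -0.001, 0.07]
contact_force: [1.6, 5.1, 0.5]
grip_width: 0.6
finger_force: 2.5
```

```bash
python3 - <<'E'
from w import *
o=get_obs();print(o["tool_pos"],loc(o["tool_pos"]),o["contact_force"],o["moment"])
quad("wrist")
E
```

```text
[541.60778719 268.73411755   5.57750668] [-53.8  78.6] [1.59313316 5.08111193 0.48410304] [ 0.81536821 -0.24511402  0.05196798]
wrist [357 193] [595.4 257.   22. ] [-0.9 63.2]
wrist [354 288] [556.1 254.3  22. ] [-40.3  63.2]
wrist [360 298] [551.8 251.3  22. ] [-44.8  60.5]
wrist [507 299] [555.6 190.6  22. ] [-45.3  -0.4]
wrist [523 203] [596.1 193.3  22. ] [-4.8 -0.5]
wrist [505 202] [596.  200.3  22. ] [-4.4  6.5]
wrist [495 193] [599.1 204.8  22. ] [-0.9 10.8]
```

>>> step_arm(deltas=[0,-0.4,0,0,0,0,-0.4,0,0,0,0,0,0,0,0,-0.1,2,0,0,0,-0.2,4,0,0,0,0,0,15,0,0,0,0,20,0,0,-23.4,-19,0,0,0,-23.4,-19,0,0,0,-23.4,-20,0,0,0])

```text
time: 27.3
tool_pos: [470.3, 214.9, 41.4]
tcp_rot: [3.141, -0.001, 0.07]
contact_force: [0.8, -0.4, -0.1]
grip_width: 0.7
finger_force: 0.0
```

>>> step_arm(deltas=[0,0,0,0,0,0,0,-8,0,0,0,0,-12,0,0,0,0,-10,0,0,0,0,-5,0,0,0,0,0,0,0,3,0.2,0,0,0,3,0.2,0,0,0,2,0.1,0,0,0,0,0,0,0,0])

```text
time: 28.55
tool_pos: [479.1, 216.1, 5.5]
tcp_rot: [3.142, -0.0, 0.07]
contact_force: [-0.2, 0.9, 0.6]
grip_width: 0.1
finger_force: 0.0
```

```bash
python3 - <<'E'
from w import *
o=get_obs();print(o["tool_pos"],loc(o["tool_pos"]),o["contact_force"],o["moment"])
quad("wrist")
E
```

```text
[479.07380446 216.10133206   5.52665161] [-119.9   30.5] [-0.22381949  0.91636991  0.59342924] [ 0.04522162  0.03277732 -0.01428966]
wrist [224   6] [591.8 254.5  22. ] [-4.8 60.9]
wrist [241 282] [492.9 247.8  22. ] [-103.9   61.2]
wrist [391 283] [496.7 186.8  22. ] [-104.3    0. ]
wrist [410   8] [595.6 193.2  22. ] [-5.3 -0.5]
```

>>> step_arm(deltas=[1.5,0.1,0,0,0,1.5,0.1,0,0,0,1.5,0.1,0,0,0,1.5,0.1,0,0,0,1,0.1,0,0,0,0.8,0.1,0,0,0,0.6,0,0,0,0,0,0,0,0,0,0,0,0,0,0,0,0,0,0,0])

```text
time: 29.85
tool_pos: [487.4, 216.7, 5.5]
tcp_rot: [3.142, -0.0, 0.07]
contact_force: [0.2, 0.1, 0.3]
grip_width: 0.5
finger_force: 0.0
```

```bash
python3 - <<'E'
from w import *
o=get_obs();print(o["tool_pos"],loc(o["tool_pos"]),o["contact_force"],o["moment"])
quad("wrist")
E
```

```text
[487.37567492 216.74299133   5.4784803 ] [-111.5   30.6] [0.21228698 0.05588994 0.33277667] [ 0.02300034 -0.07962146 -0.01952197]
wrist [224  23] [595.2 255.2  22. ] [-1.2 61.3]
wrist [242 293] [496.5 248.   22. ] [-100.3   61.1]
wrist [390 293] [500.7 187.3  22. ] [-100.3    0.2]
wrist [408  23] [599.6 193.9  22. ] [-1.2 -0.1]
```

>>> step_arm(deltas=[0.4,0,0,0,0,0.4,0,0,0,0,0.4,0,0,0,0,0.4,0,0,0,0,0.4,0,0,0,0,0,0,0,0,0,0,0,0,0,0,0,0,0,0,0,0,0,0,0,0,0,0,0,0,0])

```text
time: 31.15
tool_pos: [489.2, 216.7, 5.4]
tcp_rot: [3.142, -0.0, 0.07]
contact_force: [-1.7, 1.3, 0.8]
grip_width: 0.5
finger_force: 0.9
```

>>> step_arm(deltas=[0.4,0,0,0,0,0.4,0,0,0,0,0.4,0,0,0,0,0,0,0,0,0,0,0,0,0,0,0,0,0,0,0,0,0,0,0,0,0,0,0,0,0,0,0,0,0,0,0,0,0,0,0])

```text
time: 32.4
tool_pos: [489.8, 216.8, 5.3]
tcp_rot: [3.141, 0.001, 0.07]
contact_force: [-5.5, 2.0, 3.2]
grip_width: 0.6
finger_force: 2.4
```

```bash
python3 - <<'E'
from w import *
o=get_obs();print(o["tool_pos"],loc(o["tool_pos"]),o["contact_force"],o["moment"])
quad("wrist")
E
```

```text
[489.77108389 216.75993919   5.34476409] [-109.2   30.4] [-5.54180234  1.9716356   3.17121893] [ 0.2446642   0.79055569 -0.00335916]
wrist [224  23] [597.6 255.1  22. ] [ 1.1 61.1]
wrist [242 293] [499. 248.  22.] [-97.8  60.9]
wrist [390 293] [503.3 187.3  22. ] [-97.8   0.1]
wrist [408  23] [602. 194.  22.] [ 1.2 -0.2]
```

>>> step_arm(deltas=[-3,-0.2,0,0,0,-6,-0.4,0,0,0,-6,-0.4,0,0,0,0,0,20,0,0,0,0,40,0,0,-10,0,40,0,0,0,0,20,0,0,0,0,0,0,0,0,0,0,0,0,0,0,0,0,0])

```text
time: 33.7
tool_pos: [464.7, 215.5, 124.1]
tcp_rot: [3.141, 0.002, 0.07]
contact_force: [0.3, -0.7, -0.7]
grip_width: 0.1
finger_force: 0.0
```

```bash
python3 - <<'E'
from w import *
o=get_obs();print(o["time"],o["tool_pos"],o["contact_force"])
quad("wrist")
# fence/stop inner top edges seen in the same picture: scan gradients between sample and bars
im=capture("wrist").astype(float);p=camera_params("wrist")
from h import flat
q=[600.8,194.1,np.radians(4.04)]
P=lambda l:cv2.projectPoints(np.float64(flat(q,l))+np.array([[0,0,l[0][2]]])*0,np.array(p["rvec"],float),np.array(p["tvec"],float),np.array(p["mtx"],float),None)[0][:,0]
for pts in ([[x,y,10] for x,y in((-30,20),(-30,-16))],[[x,y,10] for x,y in((-70,20),(-70,-16))],[[x,y,10] for x,y in((-15,25),(17,25))]):
    a,b=P(pts);s=[im[int(round(v)),int(round(u))].astype(int).tolist() if 0<=v<480 and 0<=u<640 else None for u,v in np.linspace(a,b,28)];print(a.round(),b.round(),s)
E
```

```text
33.7 [464.74633441 215.45746293 124.1016337 ] [ 0.26370575 -0.66211202 -0.68484365]
wrist [268  24] [597.7 254.7  22. ] [ 1.1 60.7]
wrist [273 184] [499.1 248.1  22. ] [-97.7  61. ]
wrist [361 184] [503.4 187.3  22. ] [-97.7   0.1]
wrist [367  24] [602. 194.  22.] [ 1.2 -0.2]
[333.  81.] [386.  81.] [[119, 80, 51], [121, 84, 55], [119, 80, 52], [125, 86, 60], [119, 80, 50], [120, 83, 57], [113, 77, 50], [108, 73, 49], [114, 78, 53], [114, 80, 52], [117, 82, 54], [120, 84, 55], [116, 77, 52], [120, 84, 59], [114, 78, 53], [114, 78, 53], [114, 80, 55], [82, 79, 80], [52, 50, 46], [50, 48, 46], [57, 54, 52], [58, 58, 52], [53, 50, 49], [57, 53, 51], [57, 57, 54], [133, 130, 129], [96, 92, 91], [106, 105, 100]]
[332. 142.] [383. 142.] [[116, 80, 51], [118, 81, 55], [120, 84, 60], [115, 76, 50], [116, 79, 53], [116, 79, 53], [119, 82, 57], [115, 79, 53], [116, 82, 56], [114, 78, 53], [117, 81, 55], [114, 76, 49], [115, 79, 53], [118, 81, 56], [112, 77, 51], [119, 84, 57], [117, 81, 56], [85, 85, 87], [85, 81, 81], [91, 85, 83], [85, 80, 78], [88, 85, 84], [86, 82, 83], [88, 87, 84], [91, 88, 87], [129, 125, 125], [90, 86, 83], [114, 110, 104]]
[325.  56.] [326.   1.] [[106, 70, 50], [105, 73, 48], [103, 70, 47], [107, 73, 46], [108, 72, 50], [105, 72, 51], [106, 76, 53], [107, 74, 48], [105, 74, 52], [102, 70, 44], [104, 71, 49], [105, 73, 48], [105, 73, 50], [105, 73, 51], [105, 71, 46], [106, 76, 52], [108, 98, 94], [104, 102, 99], [117, 114, 116], [123, 120, 120], [121, 119, 121], [124, 119, 120], [118, 116, 119], [121, 115, 118], [120, 118, 116], [122, 120, 121], [125, 122, 117], [136, 132, 126]]
```

```bash
python3 -c "
from plant import *
print(close_job())"
```

```text
the job is handed in; nothing more can be done
None
```

The oak sample lies flat in the corner with its recesses up and the recessed edge away from the fence, pushed against both the long fence and the end stop until the arm met resistance. The gripper is clear and the job is handed in, but no verdict came back. One shut-finger approach came down on the sample with a wrist reading of 32 N, and the sample showed no clear shift. I did not re-measure the bystanders, which no move went near.

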